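# Set the cap-fitting jig's sprung slide at its mid stop

### The job

Get the cap-fitting jig ready for the next tube: tip the raised steel stop latch over, away from the push plate, so that it drops down onto the slide, then push the slide's push plate fully in against its spring and let go, so that the slide comes back and is caught by the latch at mid travel, with the cap in line with the tube. Only push with the fingertips: do not grip the latch or the push plate, and leave the other things on the table where they are.

Things in the scene. Friction and masses are not known exactly. Their poses are not given: they have to be found in the camera images.
- jig: Cap-fitting jig fixed to the table: aluminium base 260 x 90 x 12 mm with a sprung steel slide along its middle. Origin on the table under the latch's hinge, on the jig's mid-plane; +x is the way the slide is pushed in, z up. Base spans x -25 to 235 mm. Fixed on it: a tube in a cradle (x 90 to 132, y 32 to 150, up to z 52 mm), a grey spring housing (x 164 to 232, up to z 52 mm).
- slide (a joint): Travel of the sprung slide along the jig's +x, m: 0 = out (start), 0.060 = fully in at its end stop. Spring: 4 N out at 0, 10 N at 0.060. With the latch down, a tooth on the slide lifts the latch about 0.3 rad in passing; past about 0.031 the latch drops behind it, and the slide, let go, returns and stops at about 0.030. With the latch up it springs back to 0.
- latch (a joint): Angle of the stop latch, rad. 0 = down, level along the slide, pointing to the jig's +x; 1.57 = upright; 1.95 = its back stop, leaning back past upright towards the push plate. It starts parked at 1.85 to 1.95. It turns easily, and once well past upright (below about 1.3) it falls to 0 by its own weight.
- latch_tip (a point): Middle of the free end of the stop latch, a plain steel finger 14 mm wide, 12 mm thick, reaching 58 mm from its hinge pin, which lies along y between two steel cheeks (up to 56 mm high) at jig x 0, 46 mm above the table. Parked, the tip is about 100 mm above the table and 21 mm on the -x side of the hinge. A small roller sits on the latch's underside, near the tip.
- push_face (a point): Centre of the front (-x) face of the push plate, an upright aluminium plate on the outer end of the slide: 96 mm wide (y), from 8 to 62 mm above the table, 8 mm thick. The point is 35 mm above the table; with the slide at 0 it is 80 mm on the -x side of the hinge, and it moves with the slide. Push on this face, along the jig's +x.
- capped_tube: Bystander: green tube standing upside down on its dark cap, 32 mm across, 128 mm tall, origin under its middle.
- loose_cap: Bystander: dark cap 32 mm across, 18 mm high, origin under its middle.
- cap_tray: Bystander: small cardboard tray of caps, 120 x 100 x 40 mm, origin under its middle.

How it is judged:
On the way, in this order (a step that is already met when the one before it is completed fails the run):
1. the stop latch has been tipped down, with the slide still out (value of joint latch below 0.1 rad and value of joint slide below 0.02 m), for 0.1 s.
2. the slide has been pushed fully in (to within 8 mm of its end stop) (value of joint slide above 0.052 m), for 0.05 s.
At the end, for the whole second after the job is handed in: The slide rests at mid travel (30 mm, within 4 mm), held by the latch, which is down (under 0.1 rad); the bystanders are within 20 mm of where they were (value of joint slide between 0.026 and 0.034 m and velocity of joint slide between -0.01 and 0.01 m/s and value of joint latch below 0.1 rad and distance of each of capped_tube, loose_cap, cap_tray from where it was at the start of the episode below 0.02 m); the robot touches nothing.
It fails at once if the push plate is gripped front and back (contact force between the fingers and slide_c4 above 1 N and contact force between the fingers and slide_c5 above 1 N).
It fails at once if the latch is gripped ((contact force between the fingers and latch_c5 above 1 N and contact force between the fingers and latch_c6 above 1 N) or (contact force between the fingers and latch_c2 above 1 N and contact force between the fingers and latch_c3 above 1 N) or (contact force between the fingers and latch_c2 above 1 N and contact force between the fingers and latch_c4 above 1 N)).
It fails at once if a bystander is moved more than 20 mm, lifted or tipped (distance of any of capped_tube, loose_cap, cap_tray from where it was at the start of the episode above 0.02 m or height (world z) of any of capped_tube, loose_cap, cap_tray above 0.012 m or angle between any of capped_tube, loose_cap, cap_tray's own z axis and vertical above 0.3 rad).
It also fails if it takes over 43 s, if anything falls off the work surface, if the arm or the gripper's body presses on something with over 40 N, if the wrist force passes 120 N, or if a joint passes its speed limit or range.

### The arm

A 6-joint arm with a two-finger parallel gripper is mounted at the origin on the work surface. World frame = base frame: x ahead of the robot, y to its left, z up, the work surface at z = 0. Lengths are in m, angles in rad, forces in N, time in s.
With the tool pointing down it reaches from about 0.3 to 0.875 m from the base axis. Payload 6.4 kg.
Tool frame: the origin (TCP) lies midway between the tips of the shut fingers; the grasp point (between the pads) lies 19 mm behind it (ctrl.hold_point_z is the distance from the TCP to the grasp point, in m); z points along the fingers, y is the line along which they close (so a half turn about z gives the same grasp; the last joint's range is limited). The gripper opens to 85 mm and grips with 20 to 120 N. Pads are 22 mm wide; open, the fingers measure 114 mm over their backs; the gripper's body (76 mm by 85 mm) begins 54 mm behind the grasp point. The pads swing forward as they close: fully open they stand 13 mm farther back than shut.
Start: joints at [-1.455, 0.181, 1.607, -0, 1.354, -0.206], TCP at [0.182, -0.545, 0.231] pointing down, gripper open.
Joint ranges: [-2.99, 2.99], [-0.89, 2.07], [0.3, 2.58], [-1.14, 4.28], [0, 2.63], [-3.12, 3.12]. Speed limits (rad/s): [2.57, 2.57, 3.01, 3.14, 3.14, 3.14].

### API

Orientations are given as a unit quaternion [w, x, y, z].
In Python, from bench import ctrl gives the robot as it stands.
- The arm moves only by the tool carry_out, never from a script. Its argument "plan" is text: rows parted by semicolons, each of 6 numbers parted by spaces: the shift along the tool's x, y, z as a fraction of full scale, then the turn, a rotation vector about the tool's x, y, z as a fraction of full scale. A call has exactly 8 rows; each row shifts and turns the commanded pose from where the row before left it, along the tool's axes as they then stand; what a row does not reach is not made up. Full scale, the value 1, is 40 mm for a shift and 0.1 rad for a turn. A row lasts 1/12 s, in which the tool goes at most 41.7 mm and 7.16 degrees, less where a joint would pass 70% of its speed; a pose out of reach is approached as far as the arm can. A call with a number of a shift or a turn outside -1 to 1 is refused whole. A call with a gripper value outside its range is refused whole. "claw" is the gripper's target within -1 to 1 (shut at 1, half-way at 0, fully open at -1), set as the call begins (left out, the last holds). The fingers move at their own pace and stop on an object; the grip force is fixed at half the most. Time passes only in rows, so rows that do not move let the fingers close, or fill a call up. It gives the time, the measured TCP pose, the force, the opening and the grip force at its end, in the units of the state.
- ctrl.get_obs(): the state, without advancing time (a new reading comes with each control period).
- ctrl.camera(name): name is "scene" or "top" or "wrist"; returns a dict with "pixels" (400x640x3 uint8, red, green, blue), "mtx" (3x3 intrinsics, pixels), "k1" (the pictures are not rectified: a ray, as slopes to the right and down, at radius r is drawn at 1 + k1 r^2 times it, then the intrinsics apply), "R" (3x3) and "t" (3): a world point X has camera coordinates R X + t. Camera axes: x right, y down, z forward; pixel columns grow to the right and rows downward; lengths in m; the calibration is good to about 2 mm. A picture is of the moment at which its call begins. There is no depth.
- ctrl.hand_in(): hands the job in; it is judged then, once.
The state is a dict: "time_s": time; "q": joint angles; "dq": joint speeds; "joint_efforts": joint torques, N m; "eef_pos": TCP position; "eef_rot": TCP orientation; "wrist_force": force on the tool from outside, world axes, zero at the start; "torque": the same for the moment, N m; "opening": opening from 0.0 (shut) to 1.0 (fully open); "grasp_force": force on a finger pad.
Only numpy, scipy, OpenCV 4.12 (cv2) and the standard library are available. Lean on these libraries where they do the work, as an engineer would, in place of code of your own. Each camera call takes 0.05 s, during which the arm holds its last target. There are 200 camera calls.

## Working session

There is one attempt and no reset: what is moved stays moved. The work goes in short steps, Python scripts to look and compute and a tool call to move; the robot and the scene stay as the last step left them, time stands still between calls to the robot, and variables do not carry over. Pictures are saved under pics/ and viewed, at most 10 in all, crops included, and the job is handed in when it is done.

Besides the shell and the picture viewer there is one more tool, called after "Emit:" by a JSON object that holds its "name" and its "arguments". carry_out: Moves the arm, as the interface text tells. Shift numbers are shares of 40 mm and turn numbers shares of 0.1 rad, none past 1 either way. Its arguments: {"type":"object","properties":{"plan":{"type":"string"},"claw":{"type":"number"}},"required":["plan"]}

```bash
mkdir -p pics; cat > h.py <<'E'
import numpy as np, cv2
from bench import ctrl
def ray(c,u,v):
    K=np.array(c["mtx"]);d=np.array([c["k1"],0,0,0,0.])
    # k1 r^2 with undistorted r
    p=cv2.undistortPoints(np.array([[[u,v]]],float),K,d)[0,0]
    R=np.array(c["R"]);t=np.array(c["t"])
    return -R.T@t, R.T@np.array([p[0],p[1],1])
def onz(c,u,v,z):
    o,r=ray(c,u,v); return o+r*(z-o[2])/r[2]
def tri(L):
    A=np.zeros((3,3));b=np.zeros(3)
    for c,u,v in L:
        o,r=ray(c,u,v);r=r/np.linalg.norm(r);P=np.eye(3)-np.outer(r,r);A+=P;b+=P@o
    return np.linalg.solve(A,b)
def save(c,n): cv2.imwrite(n,cv2.cvtColor(np.array(c["pixels"]),cv2.COLOR_RGB2BGR))
E
python3 - <<'E'
from h import *
import pickle
D={n:ctrl.camera(n) for n in("scene","top")}
pickle.dump(D,open("c0.pkl","wb"))
for n in D: save(D[n],f"pics/{n}0.png"); o,_=ray(D[n],320,200);print(n,o)
o=ctrl.get_obs();print(o["time_s"],o["eef_pos"],o["eef_rot"],o["opening"])
E
```

```text
scene [ 1.0074758  -0.63095504  0.69482058]
top [0.49472856 0.07325746 0.98023954]
0.1 [ 0.18185398 -0.5449787   0.23051494] [-7.58026660e-04  9.87080404e-01  1.60223900e-01  5.39977523e-05] 1.0023281116934522
```

View pics/scene0.png

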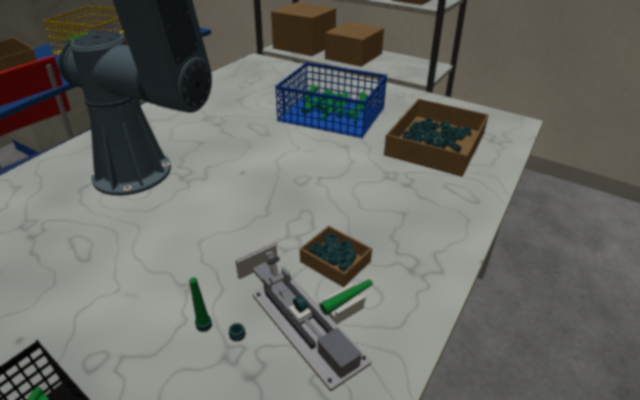

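View pics/top0.png

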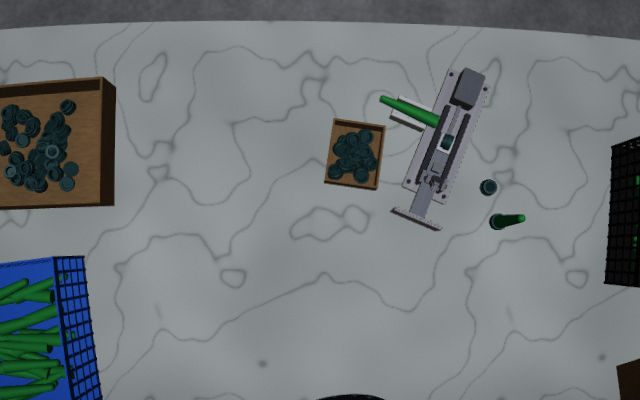

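The scene view shows the jig with its push plate at (257,262) and the housing at (340,352). In the top view, the plate is at (416,218), the housing at (467,87) and the latch near (432,180). The upright tube is at (498,222), the loose cap at (488,187) and the tray at (355,153). I'll enlarge both.

```bash
python3 - <<'E'
from h import *
import pickle
D=pickle.load(open("c0.pkl","rb"))
t=np.array(D["top"]["pixels"])[60:240,375:535];s=np.array(D["scene"]["pixels"])[230:395,225:385]
a=cv2.resize(t,None,fx=2.5,fy=2.5,interpolation=cv2.INTER_CUBIC);b=cv2.resize(s,None,fx=2.5,fy=2.5,interpolation=cv2.INTER_CUBIC)
im=np.zeros((450,800,3),np.uint8);im[:,:400]=a;im[:b.shape[0],400:]=b
cv2.imwrite("pics/z.png",cv2.convertScaleAbs(im[:,:,::-1],alpha=1.5))
E
```

```text
(no output)
```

View pics/z.png

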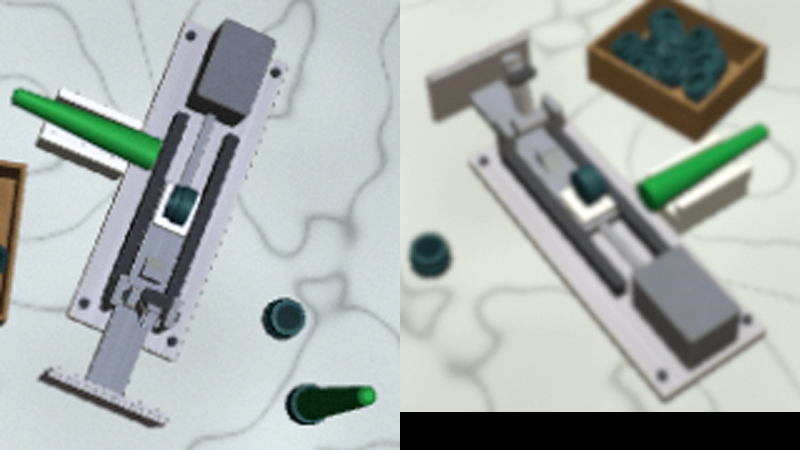

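The zoom gives these base top corners in the top view: (67,317), (176,360), (288,68) and (185,22). The plate's top edge runs from (45,373) to (166,423), and the parked latch is near (150,290). In the scene zoom the latch stands at about (518,72), and the base corners are (472,160), (665,398) and (765,332).

```bash
cat >> h.py <<'E'
def T0(u,v): return 375+u/2.5-.3, 60+v/2.5-.3
def S0(u,v): return 225+(u-400)/2.5-.3, 230+v/2.5-.3
E
python3 - <<'E'
from h import *
import pickle
D=pickle.load(open("c0.pkl","rb"));t=D["top"];s=D["scene"]
np.set_printoptions(precision=4,suppress=True)
C=np.array([onz(t,*T0(*p),.012) for p in[(67,317),(176,360),(288,68),(185,22)]]);print(C)
S=np.array([onz(s,*S0(*p),.012) for p in[(472,160),(665,398),(765,332)]]);print(S)
for C_ in(C,):
    ex=(C[3]-C[0]+C[2]-C[1]);ex/=np.linalg.norm(ex);m=C.mean(0)-ex*.105;print("yaw",np.arctan2(ex[1],ex[0]),"origin",m, "len",np.linalg.norm(C[3]-C[0]),np.linalg.norm(C[1]-C[0]))
P=np.array([onz(t,*T0(*p),.062) for p in[(45,373),(166,423)]]);print("plate",P,P.mean(0), np.linalg.norm(P[1]-P[0]))
ey=np.array([-ex[1],ex[0],0]);q=P.mean(0)-m;print("plate jig",q@ex,q@ey)
tip=m-ex*.021;tip[2]=.1
for n,c in D.items():
    o=cv2.projectPoints(np.array([tip,m+[0,0,.034]]),cv2.Rodrigues(np.array(c["R"]))[0],np.array(c["t"]),np.array(c["mtx"]),np.array([c["k1"],0,0,0,0.]))[0].reshape(-1,2)
    print(n,(o-[375,60])*2.5 if n=="top" else (o-[225,230])*2.5+[400,0])
E
```

```text
[[ 0.6128 -0.0944  0.012 ]
 [ 0.5809 -0.1791  0.012 ]
 [ 0.8168 -0.276   0.012 ]
 [ 0.8519 -0.1922  0.012 ]]
[[ 0.583  -0.1785  0.012 ]
 [ 0.8187 -0.277   0.012 ]
 [ 0.8522 -0.1974  0.012 ]]
yaw -0.3892123445173653 origin [ 0.6185 -0.1456  0.012 ] len 0.2583208158603495 0.09057377734279516
plate [[ 0.5658 -0.0695  0.062 ]
 [ 0.5305 -0.1583  0.062 ]] [ 0.5481 -0.1139  0.062 ] 0.09549302909075603
plate jig -0.07712093922611984 0.0026283994020862463
scene [[511.1714  55.9992]
 [529.3795 121.4396]]
top [[148.8925 321.9034]
 [142.1437 304.3833]]
```

Emit:
{"name": "carry_out", "arguments": {"plan": "0 0 0 0 0 1; 0 0 0 0 0 1; 0 0 0 0 0 1; 0 0 0 0 0 1; 0 0 0 0 0 1; 0 0 0 0 0 1; 0 0 0 0 0 1; 0 0 0 0 0 0.1", "claw": 1}}

```text
time_s: 0.77
eef_pos: [0.1819, -0.5452, 0.2308]
eef_rot: [-0.0, 0.981, -0.195, -0.0]
wrist_force: [0.9, 0.3, -0.3]
opening: 0.001
grasp_force: 0.0
```

```bash
cat >> h.py <<'E'
from scipy.spatial.transform import Rotation as Ro
np.set_printoptions(precision=4,suppress=True)
YAW=-.389;ORG=np.array([.6185,-.1456,0]);J=Ro.from_euler('z',YAW).as_matrix()
def st():
    o=ctrl.get_obs();w=o["eef_rot"];R=Ro.from_quat([w[1],w[2],w[3],w[0]]).as_matrix()
    p=np.array(o["eef_pos"]);print("t",o["time_s"],"jig pos mm",1e3*J.T@(p-ORG),"tool in jig\n",J.T@R,"F",J.T@np.array(o["wrist_force"]),o["opening"],o["q"])
    return p,R
def go(x,y,z):
    p,R=st();d=R.T@(ORG+J@(np.array([x,y,z])/1e3)-p);print("shift units of 40mm",d/.04)
E
python3 -c "
from h import *
import pickle
go(-52,0,200)
t=pickle.load(open('c0.pkl','rb'))['top']
for n,u,v in(('tube',303,404),('cap',284,318)):print(n,1e3*J.T@(onz(t,*T0(u,v),.01)-ORG))
"
```

```text
t 0.7667 jig pos mm [-252.4797 -535.3288  230.777 ] tool in jig
 [[ 1.     -0.0029 -0.0005]
 [-0.0029 -1.      0.0009]
 [-0.0005 -0.0009 -1.    ]] F [ 0.7278  0.6031 -0.2828] 0.0010648953802438865 [-1.4553  0.1812  1.6076  0.      1.3538  0.5074]
shift units of 40mm [  4.9737 -13.397    0.7785]
tube [ -13.9583 -151.7533   10.    ]
cap [  42.6911 -113.2455   10.    ]
```

Emit:
{"name": "carry_out", "arguments": {"plan": "0.31 -0.837 0 0 0 0; 0.31 -0.837 0 0 0 0; 0.31 -0.837 0 0 0 0; 0.31 -0.837 0 0 0 0; 0.31 -0.837 0 0 0 0; 0.31 -0.837 0 0 0 0; 0.31 -0.837 0 0 0 0; 0.31 -0.837 0 0 0 0"}}

```text
time_s: 1.43
eef_pos: [0.3759, -0.3336, 0.2312]
eef_rot: [-0.0, 0.981, -0.192, -0.0]
wrist_force: [0.6, 0.5, 0.2]
opening: -0.0
grasp_force: 0.0
```

Emit:
{"name": "carry_out", "arguments": {"plan": "0.31 -0.837 0 0 0 0; 0.31 -0.837 0 0 0 0; 0.31 -0.837 0 0 0 0; 0.31 -0.837 0 0 0 0; 0.31 -0.837 0 0 0 0; 0.31 -0.837 0 0 0 0; 0.31 -0.837 0 0 0 0; 0.31 -0.837 0 0 0 0"}}

```text
time_s: 2.1
eef_pos: [0.5691, -0.1231, 0.2311]
eef_rot: [-0.0, 0.982, -0.191, -0.0]
wrist_force: [-0.2, -1.6, -0.9]
opening: 0.003
grasp_force: 0.0
```

```bash
python3 -c "
from h import *
go(-52,0,88)
c=ctrl.camera('wrist');save(c,'pics/w1.png')
import pickle;pickle.dump(c,open('w1.pkl','wb'))
"
```

```text
t 2.1 jig pos mm [-54.2274   2.099  231.0701] tool in jig
 [[ 1.      0.0039 -0.0003]
 [ 0.0039 -1.     -0.    ]
 [-0.0003  0.     -1.    ]] F [ 0.4219 -1.5249 -0.9219] 0.002517093737436161 [-0.4167  0.1972  1.5882 -0.      1.3565  1.5392]
shift units of 40mm [0.0566 0.0526 3.5767]
```

View pics/w1.png

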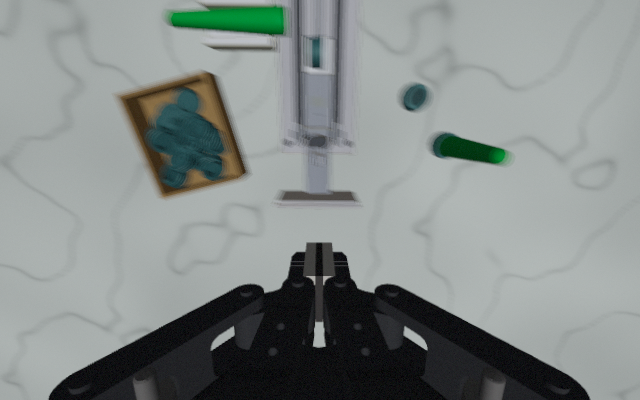

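The wrist view shows the jig square to the tool, with the plate's top edge from (275,203) to (358,203) and the parked latch tip at about (318,141). The fingers are in line with it, so I'll check those positions with rays and lower.

```bash
python3 -c "
from h import *
import pickle;c=pickle.load(open('w1.pkl','rb'))
for u,v,z in((318,141,.1),(275,198,.062),(358,198,.062),(283,151,.012),(354,151,.012)):print(1e3*J.T@(onz(c,u,v,z)-ORG))
"
```

```text
[ -1.3443   2.95   100.    ]
[-66.3295  50.6634  62.    ]
[-65.9977 -41.6403  62.    ]
[-19.937   46.1848  12.    ]
[-19.6209 -41.2314  12.    ]
```

Emit:
{"name": "carry_out", "arguments": {"plan": "0.06 0.05 0.6 0 0 0; 0 0 0.6 0 0 0; 0 0 0.6 0 0 0; 0 0 0.6 0 0 0; 0 0 0.6 0 0 0; 0 0 0.5 0 0 0; 0 0 0 0 0 0; 0 0 0 0 0 0"}}

```text
time_s: 2.82
eef_pos: [0.5687, -0.1271, 0.0902]
eef_rot: [-0.0, 0.981, -0.192, -0.002]
wrist_force: [0.6, 0.3, 0.2]
opening: 0.005
grasp_force: 0.0
```

```bash
python3 -c "
from h import *
go(15,0,90)
c=ctrl.camera('scene')
import pickle;pickle.dump(c,open('s1.pkl','wb'))
s=np.array(c['pixels'])[200:350,180:380]
cv2.imwrite('pics/s1.png',cv2.convertScaleAbs(cv2.resize(s,None,fx=4,fy=4,interpolation=cv2.INTER_CUBIC)[:,:,::-1],alpha=1.5))
"
```

```text
t 2.8167 jig pos mm [-53.0828  -1.7767  90.1862] tool in jig
 [[ 1.      0.0025 -0.0033]
 [ 0.0025 -1.      0.0001]
 [-0.0033 -0.0001 -1.    ]] F [0.4347 0.5485 0.2062] 0.004813824030220687 [-0.4235  0.3624  1.6899  0.      1.0925  1.5339]
shift units of 40mm [ 1.7022 -0.0402 -0.0009]
```

View pics/s1.png

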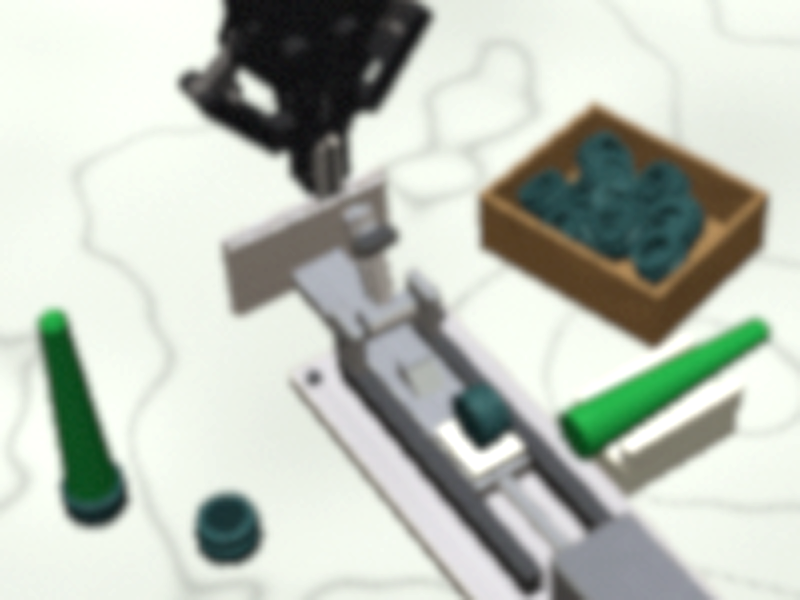

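The scene view shows the shut fingers at (325,175), behind (−x of) the raised latch tip at (360,215), and above the plate. Now I'll push +x.

Emit:
{"name": "carry_out", "arguments": {"plan": "0.22 -0.1 0 0 0 0; 0.22 0 0 0 0 0; 0.22 0 0 0 0 0; 0.22 0 0 0 0 0; 0.22 0 0 0 0 0; 0.22 0 0 0 0 0; 0.22 0 0 0 0 0; 0.22 0 0 0 0 0"}}

```text
time_s: 3.53
eef_pos: [0.6373, -0.1509, 0.0912]
eef_rot: [-0.0, 0.981, -0.193, -0.0]
wrist_force: [0.1, 0.0, 0.4]
opening: -0.001
grasp_force: 0.0
```

Emit:
{"name": "carry_out", "arguments": {"plan": "0 0 0 0 0 0; 0 0 0 0 0 0; -0.3 0 -0.5 0 0 0; -0.5 0 -0.5 0 0 0; -0.9 0 0 0 0 0; -0.9 0 0 0 0 0; -0.9 0 0 0 0 0; -0.5 0 0 0 0 0"}}

```text
time_s: 4.2
eef_pos: [0.4843, -0.0878, 0.1305]
eef_rot: [-0.0, 0.981, -0.193, -0.002]
wrist_force: [0.7, 0.6, -0.8]
opening: -0.003
grasp_force: 0.0
```

```bash
python3 -c "
from h import *
go(-125,2,36)
c=ctrl.camera('scene');d=ctrl.camera('top')
import pickle;pickle.dump((c,d),open('s2.pkl','wb'))
s=np.array(c['pixels'])[230:380,220:380];t=np.array(d['pixels'])[90:240,375:535]
im=np.hstack([cv2.resize(q,None,fx=2.5,fy=2.5,interpolation=cv2.INTER_CUBIC) for q in(s,t)])
cv2.imwrite('pics/s2.png',cv2.convertScaleAbs(im[:,:,::-1],alpha=1.5))
"
```

```text
t 4.2 jig pos mm [-146.0603    2.5682  130.4507] tool in jig
 [[ 1.      0.0014 -0.0034]
 [ 0.0014 -1.      0.0002]
 [-0.0034 -0.0002 -1.    ]] F [ 0.4348  0.8357 -0.8383] -0.002526693359330164 [-0.4211  0.1185  1.8986  0.      1.1279  1.5373]
shift units of 40mm [0.5345 0.0153 2.3595]
```

View pics/s2.png

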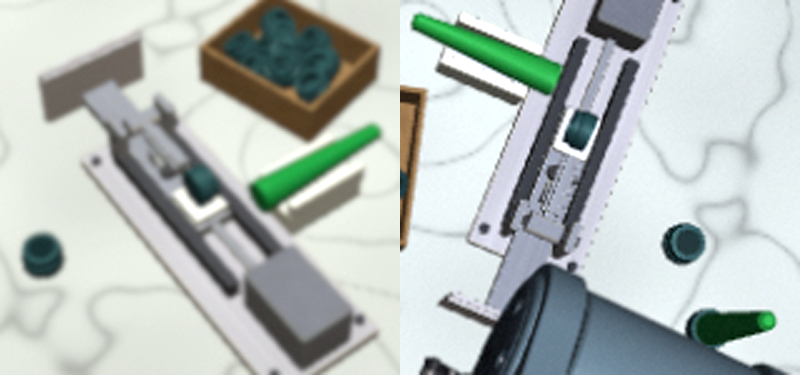

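The latch now lies flat along the slide at (165,145), and the slide is still out. I'll lower in front of the push plate and push it in.

Emit:
{"name": "carry_out", "arguments": {"plan": "0 0 0.6 0 0 0; 0 0 0.6 0 0 0; 0 0 0.6 0 0 0; 0 0 0.5 0 0 0; 0 0 0 0 0 0; 0.4 0 0 0 0 0; 0.4 0 0 0 0 0; 0.4 0 0 0 0 0"}}

```text
time_s: 4.97
eef_pos: [0.5344, -0.1088, 0.0405]
eef_rot: [0.0, 0.981, -0.193, 0.001]
wrist_force: [1.0, 0.0, 0.8]
opening: -0.003
grasp_force: 0.0
```

Emit:
{"name": "carry_out", "arguments": {"plan": "0.2 0 0 0 0 0; 0.2 0 0 0 0 0; 0.2 0 0 0 0 0; 0.2 0 0 0 0 0; 0.2 0 0 0 0 0; 0.1 0 0 0 0 0; 0.1 0 0 0 0 0; 0 0 0 0 0 0"}}

```text
time_s: 5.63
eef_pos: [0.576, -0.1258, 0.0396]
eef_rot: [-0.0, 0.981, -0.193, -0.002]
wrist_force: [-8.3, 2.3, 6.8]
opening: -0.001
grasp_force: 4.2
```

```bash
python3 -c "
from h import *
go(-31,2,36)
"
```

```text
t 5.6333 jig pos mm [-46.8525   2.1829  39.5659] tool in jig
 [[ 1.      0.001  -0.0041]
 [ 0.001  -1.     -0.0002]
 [-0.0041  0.0002 -1.    ]] F [-8.5978 -0.9957  6.7892] -0.0006221064800076346 [-0.416   0.4523  1.6871 -0.0004  1.0063  1.5429]
shift units of 40mm [0.3967 0.005  0.0875]
```

Emit:
{"name": "carry_out", "arguments": {"plan": "0.08 0 0 0 0 0; 0.08 0 0 0 0 0; 0.08 0 0 0 0 0; 0.08 0 0 0 0 0; 0 0 0 0 0 0; 0 0 0 0 0 0; 0 0 0 0 0 0; 0 0 0 0 0 0"}}

```text
time_s: 6.3
eef_pos: [0.5868, -0.1302, 0.0395]
eef_rot: [-0.0, 0.981, -0.193, -0.003]
wrist_force: [-9.6, 1.6, 5.6]
opening: 0.001
grasp_force: 4.8
```

```bash
python3 -c "
from h import *
go(-31,2,36)
"
```

```text
t 6.3 jig pos mm [-35.1359   2.2108  39.4521] tool in jig
 [[ 1.      0.0012 -0.0056]
 [ 0.0012 -1.     -0.0003]
 [-0.0056  0.0003 -1.    ]] F [-9.4946 -2.1673  5.5642] 0.001052389975953491 [-0.4154  0.4741  1.6547 -0.0006  1.0184  1.5435]
shift units of 40mm [0.1039 0.0054 0.0857]
```

Still on the spring, with no end-stop force yet, so I'll advance a few mm at a time.

Emit:
{"name": "carry_out", "arguments": {"plan": "0.05 0 0 0 0 0; 0.05 0 0 0 0 0; 0 0 0 0 0 0; 0 0 0 0 0 0; 0 0 0 0 0 0; 0 0 0 0 0 0; 0 0 0 0 0 0; 0 0 0 0 0 0"}}

```text
time_s: 6.97
eef_pos: [0.5904, -0.1317, 0.0394]
eef_rot: [-0.0, 0.981, -0.193, -0.003]
wrist_force: [-9.6, 2.7, 6.4]
opening: 0.001
grasp_force: 5.0
```

Emit:
{"name": "carry_out", "arguments": {"plan": "0.05 0 0 0 0 0; 0.03 0 0 0 0 0; 0 0 0 0 0 0; 0 0 0 0 0 0; 0 0 0 0 0 0; 0 0 0 0 0 0; 0 0 0 0 0 0; 0 0 0 0 0 0"}}

```text
time_s: 7.63
eef_pos: [0.5907, -0.1317, 0.0394]
eef_rot: [-0.001, 0.981, -0.192, -0.006]
wrist_force: [-21.3, 6.0, 15.8]
opening: 0.004
grasp_force: 10.9
```

```bash
python3 -c "
from h import *
go(-31,2,36)
"
```

```text
t 7.6333 jig pos mm [-30.9979   2.265   39.3796] tool in jig
 [[ 0.9999  0.0017 -0.0124]
 [ 0.0017 -1.     -0.0008]
 [-0.0124  0.0007 -0.9999]] F [-21.9686  -2.5615  15.8373] 0.003866023954405693 [-0.4148  0.4855  1.6376 -0.0013  1.0309  1.5439]
shift units of 40mm [0.001  0.0066 0.0845]
```

The slide has reached its end stop: force rose to 22 N with almost no motion. Now I'll back off slowly, then away.

Emit:
{"name": "carry_out", "arguments": {"plan": "-0.15 0 0 0 0 0; -0.15 0 0 0 0 0; -0.15 0 0 0 0 0; -0.15 0 0 0 0 0; -0.2 0 0 0 0 0; -0.3 0 0 0 0 0; -0.6 0 0 0 0 0; -0.6 0 0 0 0 0"}}

```text
time_s: 8.3
eef_pos: [0.5109, -0.0993, 0.0403]
eef_rot: [0.0, 0.981, -0.193, 0.001]
wrist_force: [-0.7, -0.1, -0.5]
opening: -0.001
grasp_force: 0.0
```

Emit:
{"name": "carry_out", "arguments": {"plan": "-0.9 0 0 0 0 0; -0.9 0 0 0 0 0; -0.9 0 0 0 0 0; -0.9 0 0 0 0 0; 0 0 -0.5 0 0 0; 0 0 -0.5 0 0 0; 0 0 0 0 0 0; 0 0 0 0 0 0"}}

```text
time_s: 8.97
eef_pos: [0.3791, -0.0453, 0.0811]
eef_rot: [0.001, 0.981, -0.193, 0.003]
wrist_force: [0.6, -0.8, 0.3]
opening: -0.002
grasp_force: 0.0
```

```bash
python3 -c "
from h import *
st()
c=ctrl.camera('scene');d=ctrl.camera('top')
s=np.array(c['pixels'])[230:380,220:380];t=np.array(d['pixels'])[90:240,375:535]
im=np.hstack([cv2.resize(q,None,fx=2.5,fy=2.5,interpolation=cv2.INTER_CUBIC) for q in(s,t)])
cv2.imwrite('pics/s3.png',cv2.convertScaleAbs(im[:,:,::-1],alpha=1.5))
"
```

```text
t 8.9667 jig pos mm [-259.5455    2.0112   81.1073] tool in jig
 [[ 1.      0.0009  0.0052]
 [ 0.0009 -1.     -0.0002]
 [ 0.0052  0.0002 -1.    ]] F [ 0.8147 -0.5298  0.2895] -0.0021223969352723274 [-0.4326 -0.0556  2.1997  0.      0.9922  1.5263]
```

View pics/s3.png

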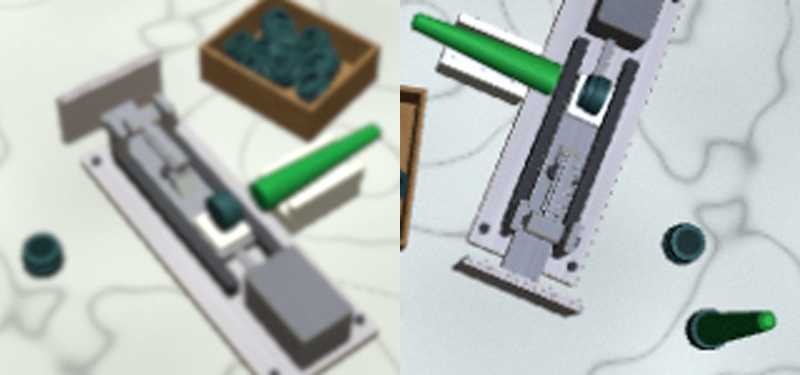

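The slide is caught at mid travel with the cap at (595,95) in line with the tube. The latch is down, the bystanders haven't moved, and the arm is clear.

```bash
python3 -c "
from bench import ctrl
print(ctrl.hand_in())"
```

```text
the job is handed in; nothing more can be done
None
```

The job is handed in: I tipped the latch down and pushed the slide to its end stop, and the last pictures show it caught at about mid travel with the cap in line with the tube; the judging result was not shown.

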